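# Pack a printed terrain model for loan and lay the case label-up on the checkout stand

### The job

Put the pink printed terrain model, base down, into the open blue loan case, press it flat into its bed and shut the lid until the catch snaps. Then turn the closed case over and lay it, lid down and label up, flat and square on the sloped deck of the checkout stand with one end against the lip, without dropping it or letting it topple. Leave the other things on the counter where they are.

Things in the scene. Friction and masses are not known exactly. Their poses are not given: they have to be found in the camera images.
- case: Loose blue plastic clamshell loan case, 0.3 kg, closed 124 (x) x 66 (y) x 44 mm (z). Origin: centre of the tray's underside, which bears the white label; z points up out of the tray. Tray 24 mm high; hinge pin along y at (60, 0, 24) mm, away from the robot. Sides and hinge end are plain: it can be gripped across the 66 mm and stand on its hinge end. Starts open on the counter.
- pocket (a point): Centre of the floor of the pocket in the tray, 3 mm above the case's origin, axes as the case's. The pocket is 108 x 55 mm, 8 mm deep in a dark bed insert; above it the tray's 3 mm walls rise to 21 mm over this floor, 118 x 60 mm inside.
- catch_face (a point): Outer face of the orange sprung catch in the middle of the case's -x end: 34 mm wide, 22 mm high, 9 mm proud of that end.
- lid (a joint): Opening angle of the case's lid, rad: 0 shut, grows as it swings up and back to the stop at 2.2; starts 1.75 to 2.05. Hinge friction of 0.07 N m: the lid stays where it is left. Shutting the last 0.065 rad takes up to 10 N down on the free edge to snap past the sprung catch; caught, it reads under 0.02 and resists opening likewise.
- lid_edge (a point): Point on the lid's outer face, middle of its width, 7 mm in from its free edge; measured from the hinge pin 115 mm along the lid and 20 mm out of its rim plane. The lid is 124 x 66 mm and 20 mm deep, blue with a clear window.
- model: Loose pink printed terrain model, 0.09 kg, 34 mm high. Origin: centre of its underside, z up, x along. Base 96 x 46 x 8 mm; second terrace 74 x 37 mm up to 16 mm; on it a ridge 26 mm wide (y, parallel faces): 56 mm long (x -32 to 24) up to 25 mm, 40 mm long (x -20 to 20) up to its flat top. It may lie in the case either way round along x. Starts on the print bed.
- bed: Fixed print bed taken off its printer, 150 x 150 x 12 mm, black with a cream top, and four black clips 15 mm high on its +-y edges. Origin: centre of its underside. The bed is at one side of the case and the checkout stand at the other; which is which varies.
- deck: Sloped dark deck of the fixed checkout stand, 160 (x) x 110 mm (y). Origin: centre of the deck's upper face, 60 mm above the counter; z is square to the deck, x runs uphill away from the robot; slope 25 degrees.
- lip (a point): Foot of the inner face of the lip across the low (-x) end of the deck, at the middle, 73 mm from the deck's origin; the lip stands 14 mm above the deck and is as wide as it. Axes as the deck's.
- mast (a point): Foot, on the counter, of the stand's short mast (12 mm thick) beyond the deck's high end; it carries a black reader head, 34 x 44 mm, 118 to 152 mm above the counter.
- spool: Loose filament spool lying flat, 170 mm across, 63 mm high; not to be disturbed. Origin under its centre.
- calipers: Loose digital calipers lying flat, 200 mm long (x), 12 mm high; not to be disturbed. Origin under the middle of the beam.
- scraper: Loose red-handled print scraper lying flat, 178 mm long (x from -93 to 85), 14 mm high; not to be disturbed. Origin on its underside.
- gluestick: Loose upright glue stick, 30 mm across, 95 mm high; not to be disturbed. Origin under its centre.
- planter: Loose dark printed planter, 68 mm across the rim, 55 mm high; not to be disturbed. Origin under its centre.
- greycase: Loose closed grey loan case, 124 x 66 x 44 mm; not to be disturbed. Origin under its centre.
- mouse: Loose black computer mouse, 105 x 60 mm, 34 mm high; not to be disturbed. Origin under its centre.
- marker: Loose marker pen lying flat, 120 mm long (x), 15 mm high; not to be disturbed. Origin under its centre.

How it is judged:
By the outcome, as a careful person would: the job done as asked, in the order asked, and still so for the second after the job is handed in, with the robot touching nothing.
It also fails if it takes over 72 s, if anything falls off the work surface, if the arm or the gripper's body presses on something with over 40 N, if the wrist force passes 120 N, or if a joint passes its speed limit or range.

### The arm

A 7-joint arm with a two-finger parallel gripper is mounted at the origin on the work surface. World frame = base frame: x ahead of the robot, y to its left, z up, the work surface at z = 0. Lengths are in m, angles in rad, forces in N, time in s.
With the tool pointing down it reaches from about 0.4 to 0.9 m from the base axis. Payload 5.6 kg.
Tool frame: the origin (TCP) lies on the centre line of the jaws, within the pads' length; the fingertips stand ahead of it and the grasp point (between the pads) lies 6 mm ahead of it (manip.tip_extent is the z of the fingertips in the tool frame, in m); z points along the fingers, y is the line along which they close (so a half turn about z gives the same grasp; the last joint's range is limited). The gripper opens to 92 mm and grips with 3 to 60 N. Pads are 20 mm wide; open, the fingers measure 128 mm over their backs; the gripper's body (75 mm by 189 mm) begins 69 mm behind the grasp point.
Start: joints at [-1.174, 0.468, -0.012, 1.603, 0.006, 1.071, -0.056], TCP at [0.277, 0.588, 0.24] pointing down, gripper open.
Joint ranges: [-2.53, 2.53], [-0.31, 2.02], [-1.57, 1.55], [0.28, 2.44], [-1.29, 4.43], [0.15, 1.84], [-2.92, 2.92]. Speed limits (rad/s): [2.57, 2.57, 3.14, 3.14, 3.14, 3.14, 3.14].

### API

Orientations are given as a unit quaternion [w, x, y, z].
In Python, from rig import manip gives the robot as it stands. The module is installed in compiled form; this text tells all that it offers.
- The arm moves only by the shell command python3 -m inch 'ROWS' [FORCE]. ROWS is a JSON object of lists of equal length, an entry for each row: "jaw": the opening, from 0 (shut) to 1 (fully open); "slide": the shift along the tool's x, y, z normalised to -1 to 1, where 1 is 4 cm, a list of three; "spin": the turn about the tool's z normalised to -1 to 1, where 1 is 8 degrees. A call has 1 to 20 rows; each row shifts and turns the commanded pose from where the row before left it, along the tool's axes as they then stand; what a row does not reach is not made up. A row lasts 1/10 s, in which the tool goes at most 50 mm and 8.59 degrees, less where a joint would pass 70% of its speed; a pose out of reach is approached as far as the arm can. A call with a number of a shift or a turn outside -1 to 1 is refused whole. A call with a gripper value outside its range is refused whole. The fingers move at their own pace and stop on an object; FORCE is the grip in N (left out, the last holds). Time passes only in rows, so rows that do not move let the fingers close. It gives the time, the measured TCP pose, the force, the opening and the grip force at its end, in the units of the state.
- manip.get_obs(): the state, without advancing time (a new reading comes with each control period).
- manip.snapshot(name): name is "side" or "top" or "wrist"; returns a dict with "color" (480x640x3 uint8, blue, green, red), "mtx" (3x3 intrinsics, pixels), "k1" (the pictures are not rectified: a ray, as slopes to the right and down, at radius r is drawn at 1 + k1 r^2 times it, then the intrinsics apply), "xyz" and "attitude" of the camera in the world. Camera axes: x right, y down, z forward; pixel columns grow to the right and rows downward; lengths in m; the calibration is good to about 2 mm. A picture is of the moment at which its call begins. There is no depth.
- manip.job_done(): hands the job in; it is judged then, once.
The state is a dict: "t": time; "q": joint angles; "qd": joint speeds; "tau": joint torques, N m; "tcp_pos": TCP position; "ee_rot": TCP orientation; "force": force on the tool from outside, world axes, zero at the start; "moment": the same for the moment, N m; "width": finger opening in m; "grasp_force": force on a finger pad.
Only numpy, scipy, OpenCV 4.12 (cv2) and the standard library are available. Lean on these libraries where they do the work, as an engineer would, in place of code of your own. Each camera call takes 0.05 s, during which the arm holds its last target. There are 200 camera calls.

## Working session

There is one attempt and no reset: what is moved stays moved. The work goes in short steps, Python scripts to look and compute and a shell command to move; the robot and the scene stay as the last step left them, time stands still between calls to the robot, and variables do not carry over. Pictures are saved under pics/ and viewed, at most 10 in all, crops included, and the job is handed in when it is done.

```bash
mkdir -p pics; cat > h.py <<'E'
import numpy as np, cv2
from scipy.spatial.transform import Rotation as R
from rig import manip
def rot(q): return R.from_quat([q[1],q[2],q[3],q[0]])
def snap(n,f=None):
    s=manip.snapshot(n)
    if f: cv2.imwrite(f'pics/{f}.png',s['color'])
    return s
def ray(s,px):
    px=np.atleast_2d(np.float64(px)); K=s['mtx']
    d=np.c_[(px[:,0]-K[0,2])/K[0,0],(px[:,1]-K[1,2])/K[1,1]]; u=d.copy()
    for _ in range(20): u=d/(1+s['k1']*(u**2).sum(1,keepdims=True))
    a=np.array(s['attitude']); A=rot(a) if a.size==4 else R.from_matrix(a)
    return np.array(s['xyz']),A.apply(np.c_[u,np.ones(len(u))])
def onplane(s,px,z):
    o,d=ray(s,px); return o+d*((z-o[2])/d[:,2])[:,None]
def proj(s,P):
    a=np.array(s['attitude']); A=rot(a) if a.size==4 else R.from_matrix(a)
    p=A.inv().apply(np.atleast_2d(P)-np.array(s['xyz'])); u=p[:,:2]/p[:,2:]
    u=u*(1+s['k1']*(u**2).sum(1,keepdims=True)); K=s['mtx']
    return np.c_[u[:,0]*K[0,0]+K[0,2],u[:,1]*K[1,1]+K[1,2]]
def tri(s1,p1,s2,p2):
    A=np.zeros((3,3));b=np.zeros(3)
    for s,p in((s1,p1),(s2,p2)):
        o,d=ray(s,p);d=d[0]/np.linalg.norm(d[0]);M=np.eye(3)-np.outer(d,d);A+=M;b+=M@o
    return np.linalg.solve(A,b)
E
python3 - <<'E'
from h import *
for n in('top','side'):
    s=snap(n,n+'0'); print(n,s['xyz'],s['attitude'],s['mtx'].tolist() if hasattr(s['mtx'],'tolist') else s['mtx'],s['k1'])
o=manip.get_obs();print(o,manip.tip_extent)
E
```

```text
top [ 0.35322698 -0.00885293  1.36848431] [-0.05710889  0.70919119 -0.7010434   0.04821402] [[498.2782911244711, 0.0, 318.47557884748676], [0.0, 498.2782911244711, 243.67093258133073], [0.0, 0.0, 1.0]] -0.09325699481551106
side [ 0.03922171 -0.79697928  1.09527537] [-0.35732133  0.8902257  -0.26264435  0.10410389] [[498.65945711883205, 0.0, 316.74565631465504], [0.0, 498.65945711883205, 239.16087921268812], [0.0, 0.0, 1.0]] -0.008714298045255692
{'t': 0.1, 'q': array([-1.17402181,  0.4683242 , -0.01160424,  1.60350301,  0.00602146,
        1.07137955, -0.05632199]), 'qd': array([-0.0009768 , -0.00229815, -0.00075665, -0.00311563, -0.00100562,
        0.00025534,  0.00203841]), 'tau': array([ 1.07282347e-03, -5.21638513e+01, -1.24917939e-02, -2.44364780e+01,
       -5.67787222e-02,  1.40800694e-02,  6.81553911e-05]), 'tcp_pos': array([0.27659072, 0.58769764, 0.2387246 ]), 'ee_rot': array([-1.07177329e-04,  2.18156143e-01,  9.75913558e-01, -7.82737587e-04]), 'force': array([ 0.36473332, -1.043041  , -0.37432353]), 'moment': array([ 0.02726029, -0.01443043,  0.06181919]), 'grasp_force': 0.0, 'width': 0.09156973607888781} 0.025
```

View pics/top0.png

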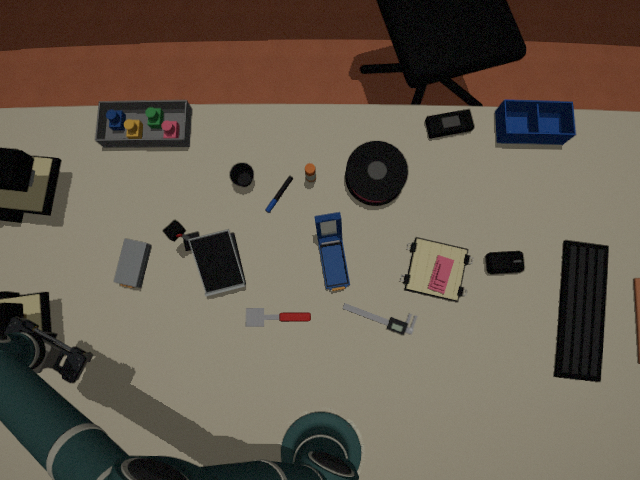

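View pics/side0.png

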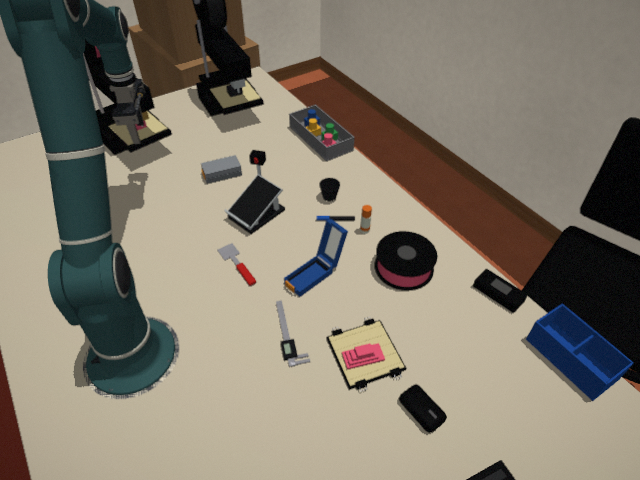

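The top view shows the case at about (333,255), with its lid up toward (328,228). The bed and model are at (437,268), to the robot's right, and the stand is at (217,263), to its left with the mast at (175,232). The side view agrees. Next I'll measure by colour.

```bash
cat > m0.py <<'E'
from h import *
T=snap('top');S=snap('side')
def mask(s,lo,hi,roi):
    h=cv2.cvtColor(s['color'],cv2.COLOR_BGR2HSV);m=cv2.inRange(h,lo,hi);k=np.zeros_like(m);x0,y0,x1,y1=roi;k[y0:y1,x0:x1]=m[y0:y1,x0:x1];return k
def big(m):
    c=max(cv2.findContours(m,0,2)[0],key=cv2.contourArea);return c[:,0,:]
def rect(P):
    r=cv2.minAreaRect(np.float32(P[:,:2]*1000));b=cv2.boxPoints(r);e=max((b[1]-b[0],b[2]-b[1]),key=np.linalg.norm)
    return np.round(r[0],1),np.round(sorted(r[1]),1),round(np.degrees(np.arctan2(e[1],e[0]))%180,1)
pk=big(mask(T,(150,80,80),(179,255,255),(400,230,480,310)));print('pink z.02',rect(onplane(T,pk,.020)))
cr=big(mask(T,(12,25,120),(40,255,255),(404,236,468,302)));print('bed',rect(onplane(T,cr,.012)))
bl=mask(T,(100,100,40),(130,255,255),(300,200,360,300));print('blue z.024',rect(onplane(T,big(bl),.024)))
orr=mask(T,(5,120,100),(20,255,255),(310,270,365,305));p=np.argwhere(orr)[:,::-1];print('orange',len(p),onplane(T,p.mean(0),.02))
g=cv2.cvtColor(T['color'],cv2.COLOR_BGR2GRAY)
for n,(x0,y0,x1,y1),f in(('case',(300,200,380,310),7),('stand',(150,210,260,310),7),):
    cv2.imwrite(f'pics/{n}1.png',cv2.resize(T['color'][y0:y1,x0:x1],None,fx=5,fy=5,interpolation=cv2.INTER_CUBIC))
a=cv2.imread('pics/case1.png');b=cv2.imread('pics/stand1.png');h=max(a.shape[0],b.shape[0])
o=np.zeros((h,a.shape[1]+b.shape[1],3),np.uint8);o[:a.shape[0],:a.shape[1]]=a;o[:b.shape[0],a.shape[1]:]=b
cv2.imwrite('pics/both.png',cv2.resize(o,None,fx=.8,fy=.8));print(o.shape)
E
python3 m0.py
```

```text
pink z.02 (array([ 476.4, -323.8]), array([46.2, 95.9]), np.float32(161.9))
bed (array([ 490.9, -315.3]), array([140.8, 141.5]), np.float32(167.3))
blue z.024 (array([536.6, -28.5]), array([ 70.9, 205.1]), np.float32(8.9))
orange 32 [[ 0.43411926 -0.04433569  0.02      ]]
(550, 950, 3)
```

```bash
python3 -m inch '{"jaw":[0.8,0.8],"slide":[[0,0,0],[0,0,-0.5]],"spin":[0,0]}' 10
```

```text
t: 0.4
tcp_pos: [0.2761, 0.5866, 0.2568]
ee_rot: [-0.0, 0.218, 0.976, -0.003]
force: [0.6, -0.1, 0.1]
width: 0.0784
grasp_force: 0.0
```

```bash
cat >> h.py <<'E'
def to(xyz,xang=None,n=None):
    "units (slide x,y,z; spin) from the measured pose to TCP xyz with tool x at xang deg"
    o=manip.get_obs();r=rot(o['ee_rot']);v=r.as_matrix()[:,0];a=np.degrees(np.arctan2(v[1],v[0]))
    u=r.inv().apply(np.array(xyz)-o['tcp_pos'])/.04
    sp=0 if xang is None else -((xang-a+180)%360-180)/8
    if n is None: n=int(np.ceil(max(np.linalg.norm(u)/.9,abs(sp)/.95,1)))
    print('xang',a.round(2),'units',u.round(2),'spin',round(sp,2),'n',n,'per row',(u/n).round(3),round(sp/n,3))
E
python3 -m inch '{"jaw":[0.8,0.8,0.8,0.8,0.8,0.8,0.8,0.8,0.8,0.8,0.8,0.8,0.8,0.8,0.8,0.8,0.8,0.8,0.8,0.8],"slide":[[-0.69,-0.74,-0.16],[-0.69,-0.74,-0.16],[-0.69,-0.74,-0.16],[-0.69,-0.74,-0.16],[-0.69,-0.74,-0.16],[-0.69,-0.74,-0.16],[-0.69,-0.74,-0.16],[-0.69,-0.74,-0.16],[-0.69,-0.74,-0.16],[-0.69,-0.74,-0.16],[-0.69,-0.74,-0.16],[-0.69,-0.74,-0.16],[-0.69,-0.74,-0.16],[-0.69,-0.74,-0.16],[-0.69,-0.74,-0.16],[0,0,0],[0,0,0],[0,0,0],[0,0,0],[0,0,0]],"spin":[0,0,0,0,0,0,0,0,0,0,0,0,0,0,0,-0.9,-0.9,-0.9,-0.9,-0.7]}'
python3 - <<'E'
from h import *
snap('wrist','w1');o=manip.get_obs();print(o['tcp_pos'],o['q'])
E
```

```text
t: 2.4
tcp_pos: [0.4622, 0.0101, 0.3557]
ee_rot: [0.0, -0.082, 0.997, 0.0]
force: [0.8, 0.8, -0.7]
width: 0.0737
grasp_force: 0.0
[0.4622144  0.01007053 0.35568332] [-0.49590435  0.01559931  0.41186988  1.91553447 -0.00680326  1.21149702
  1.65733937]
```

View pics/w1.png

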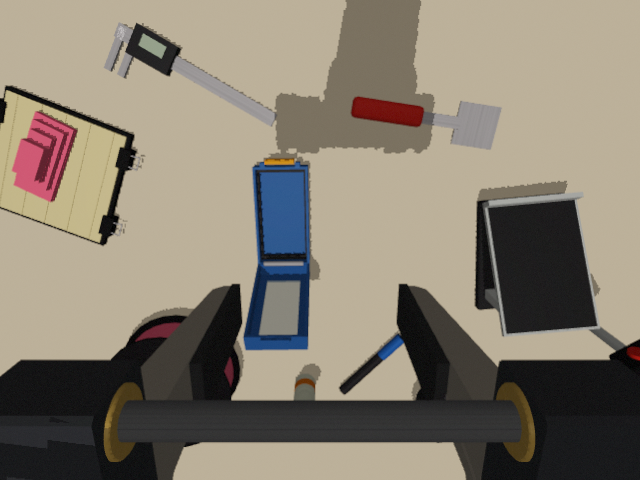

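The wrist view shows the tray rim from about (254,166) to (310,268) and the catch at (280,161). The lid is leaning back to (278,345). The model is at (45,155). The deck corners are near (484,203), (581,196), (597,326) and (503,333).

```bash
cat > m1.py <<'E'
from h import *
from m0 import mask,big,rect
W=snap('wrist')
pk=big(mask(W,(150,80,60),(179,255,255),(0,90,120,220)));print('pink',rect(onplane(W,pk,.020)))
bl=mask(W,(100,100,30),(130,255,255),(230,150,330,360))
# tray sides: edge columns per row, at rim height
L=[];Rr=[]
for v in range(175,255,3):
    c=np.flatnonzero(bl[v]);L.append((c[0],v));Rr.append((c[-1]+1,v))
PL=onplane(W,L,.024);PR=onplane(W,Rr,.024)
for P in(PL,PR):
    f=np.polyfit(P[:,0],P[:,1],1);print('side ang',np.degrees(np.arctan(f[0])).round(2),'y at .5',np.polyval(f,.5).round(4),'res',np.std(P[:,1]-np.polyval(f,P[:,0])).round(4))
for u in (262,272,295,303):
    r=np.flatnonzero(bl[:,u]);print('top row',u,r[0],r[-1],onplane(W,(u,r[0]),.024).round(4))
orr=mask(W,(8,120,100),(25,255,255),(240,140,330,180));p=np.argwhere(orr)[:,::-1];print('orange',p.min(0),p.max(0),onplane(W,p.mean(0),.022).round(4))
g=cv2.cvtColor(W['color'],cv2.COLOR_BGR2GRAY)
q=np.float32([[503,333],[597,326]]);print('deckhigh',onplane(W,q,.0938).round(4));q=np.float32([[482,203],[581,196]]);print('lip',onplane(W,q,.0406).round(4))
c=W['color'];cv2.imwrite('pics/z.png',np.hstack([cv2.resize(c[150:360,235:325],None,fx=2.7,fy=2.7,interpolation=2),cv2.resize(c[170:355,460:640],None,fx=3,fy=3,interpolation=2)[:567].copy() if 0 else cv2.resize(c[170:380,460:640],None,fx=2.7,fy=2.7,interpolation=2)]))
E
python3 m1.py|tail -12
```

```text
pink (array([ 475.2, -321.8]), array([55.5, 97.2]), np.float32(161.9))
side ang 10.15 y at .5 -0.0624 res 0.0003
side ang 10.2 y at .5 0.0041 res 0.0003
top row 262 163 349 [[ 0.4393 -0.0615  0.024 ]]
top row 272 166 349 [[ 0.4409 -0.0494  0.024 ]]
top row 295 162 348 [[ 0.432  -0.0231  0.024 ]]
top row 303 165 348 [[ 0.434  -0.0132  0.024 ]]
orange [264 158] [293 164] [[ 0.4346 -0.0421  0.022 ]]
deckhigh [[0.5793 0.2439 0.0938]
 [0.5537 0.3482 0.0938]]
lip [[0.4427 0.2017 0.0406]
 [0.4163 0.3144 0.0406]]m0.py:13: RuntimeWarning: Mean of empty slice.
  orr=mask(T,(5,120,100),(20,255,255),(310,270,365,305));p=np.argwhere(orr)[:,::-1];print('orange',len(p),onplane(T,p.mean(0),.02))
  ret = um.true_divide(
```

View pics/z.png

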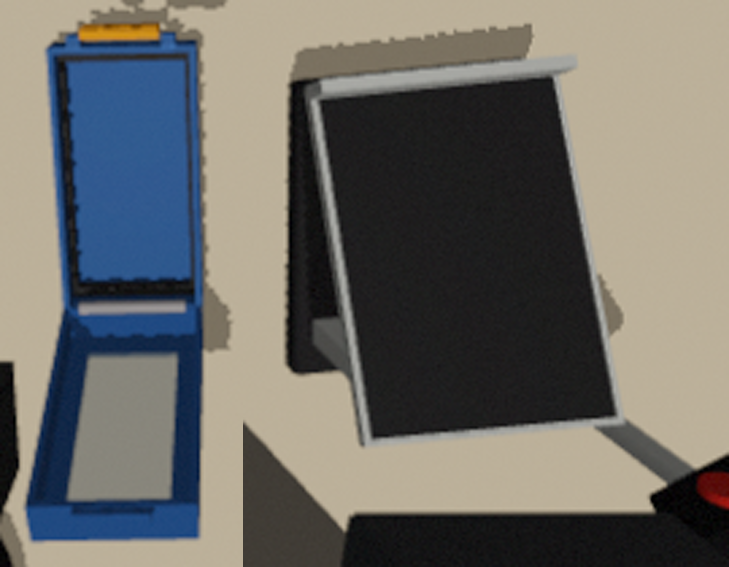

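```bash
sed -i 's/^T=snap/if __name__!="__main__": snap=lambda *a:None\nT=snap/' m0.py; python3 - <<'E'
from h import *
W=snap('wrist')
print('tray corners',onplane(W,[[252.8,167.8],[309,166.3]],.024).round(4))
H=onplane(W,[[505.6,334.1],[600.4,325.9]],.0938);L=onplane(W,[[484.1,203.3],[583.7,193.5]],.0406)
print(H.round(4),L.round(4),np.linalg.norm(H[1]-H[0]),np.linalg.norm(L[1]-L[0]))
for a,b in((H[0],H[1]),(L[0],L[1])): print(np.degrees(np.arctan2(-(b-a)[0],(b-a)[1])))
m=H.mean(0)-L.mean(0);print(np.degrees(np.arctan2(m[1],m[0])),np.linalg.norm(m[:2]))
to((.476,-.3235,.16),161.9)
E
```

```text
tray corners [[ 0.4466 -0.0716  0.024 ]
 [ 0.4344 -0.0059  0.024 ]]
[[0.5803 0.2473 0.0938]
 [0.5531 0.352  0.0938]] [[0.4427 0.2043 0.0406]
 [0.4131 0.3165 0.0406]] 0.10820176163088034 0.11605012362091371
14.55205431339255
14.812392612834126
15.80353251898222 0.14421146858230513
xang -170.92 units [ 0.98 -8.29  4.89] spin 3.4 n 11 per row [ 0.089 -0.754  0.445] 0.309
```

```bash
python3 -m inch '{"jaw":[0.8,0.8,0.8,0.8,0.8,0.8,0.8,0.8,0.8,0.8,0.8,0.8,0.8,0.8,0.8,0.8],"slide":[[0.09,-0.75,0.44],[0.09,-0.75,0.44],[0.09,-0.75,0.44],[0.09,-0.75,0.44],[0.09,-0.75,0.44],[0.09,-0.75,0.44],[0.09,-0.75,0.44],[0.09,-0.75,0.44],[0.09,-0.75,0.44],[0.09,-0.75,0.44],[0.09,-0.75,0.44],[0,0,0],[0,0,0],[0,0,0],[0,0,0],[0,0,0]],"spin":[0,0,0,0,0,0,0,0,0,0,0,0.85,0.85,0.85,0.85,0]}'
python3 - <<'E'
from h import *
W=snap('wrist');np.save('w2.npy',W['color']);import pickle;pickle.dump(W,open('w2.pkl','wb'))
from cv2 import *
h=cv2.cvtColor(W['color'],cv2.COLOR_BGR2HSV);m=cv2.inRange(h,(150,80,60),(179,255,255))
c=max(cv2.findContours(m,0,2)[0],key=cv2.contourArea)[:,0,:];print(c.min(0),c.max(0))
r=cv2.minAreaRect(np.float32(onplane(W,c,.02)[:,:2]*1000));print(r)
to((.476,-.3235,.059),161.9)
E
```

```text
t: 4.25
tcp_pos: [0.4761, -0.3218, 0.1617]
ee_rot: [-0.0, 0.157, 0.988, -0.0]
force: [-0.5, -0.6, 0.4]
width: 0.0733
grasp_force: 0.0
[288 171] [350 294]
((476.616943359375, -321.34332275390625), (45.54219055175781, 95.89802551269531), 71.91942596435547)
xang 162.1 units [-0.01 -0.04  2.57] spin 0.03 n 3 per row [-0.004 -0.013  0.857] 0.009
```

```bash
python3 -m inch '{"jaw":[0.8,0.8,0.8,0.8,0.8,0,0,0,0,0,0,0,0],"slide":[[0,0,0.75],[0,0,0.75],[0,0,0.7],[0,0,0.36],[0,0,0],[0,0,0],[0,0,0],[0,0,0],[0,0,0],[0,0,0],[0,0,0],[0,0,0],[0,0,0]],"spin":[0,0,0,0,0,0,0,0,0,0,0,0,0]}' 20
python3 - <<'E'
from h import *
to((.5013,-.0285,.2),190.2)
E
```

```text
t: 5.6
tcp_pos: [0.4761, -0.3219, 0.0598]
ee_rot: [0.0, 0.156, 0.988, 0.0]
force: [-0.3, 0.0, 2.6]
width: 0.0256
grasp_force: 20.0
xang 162.0 units [ 1.67  7.17 -3.5 ] spin -3.52 n 10 per row [ 0.167  0.717 -0.35 ] -0.352
```

```bash
python3 -m inch '{"jaw":[0,0,0,0,0,0,0,0,0,0,0,0,0,0,0,0,0,0],"slide":[[0,0,-0.9],[0,0,-0.9],[0,0,-0.9],[0,0,-0.8],[0.19,0.8,0],[0.19,0.8,0],[0.19,0.8,0],[0.19,0.8,0],[0.19,0.8,0],[0.19,0.8,0],[0.19,0.8,0],[0.19,0.8,0],[0.16,0.77,0],[0,0,0],[0,0,0],[0,0,0],[0,0,0],[0,0,0]],"spin":[0,0,0,0,0,0,0,0,0,0,0,0,0,-0.9,-0.9,-0.9,-0.82,0]}' 20
python3 - <<'E'
from h import *
to((.5013,-.0285,.2),190.2)
snap('wrist','w3')
E
```

```text
t: 7.4
tcp_pos: [0.5005, -0.0286, 0.1995]
ee_rot: [-0.0, -0.089, 0.996, 0.0]
force: [-0.1, 0.4, 0.3]
width: 0.0258
grasp_force: 20.0
xang -169.84 units [-0.02 -0.   -0.01] spin -0.0 n 1 per row [-0.02  -0.002 -0.013] -0.005
```

View pics/w3.png

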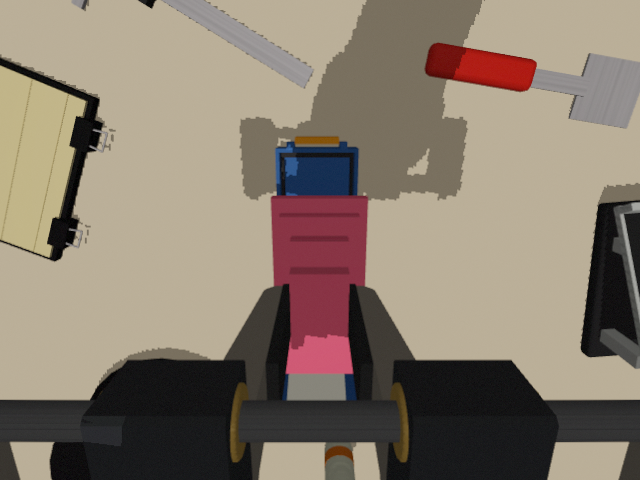

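The model is held level and square. Its front base edge runs from (272,197) to (367,197), and the tray's front corners are at (277,149) and (357,149).

```bash
python3 - <<'E'
from h import *
W=snap('wrist')
c=W['color'];cv2.imwrite('pics/z2.png',cv2.resize(c[135:215,260:380],None,fx=6,fy=6,interpolation=2))
C=onplane(W,[[276.5,149],[357.5,149]],.024);M=onplane(W,[[271.5,197],[367.5,197]],.1597)
a=np.radians(10.2);ex=np.array([np.cos(a),np.sin(a),0]);
for P,h in((C,.062),(M,.048)): print(P.round(4),np.linalg.norm(P[1]-P[0]).round(4),'ang',np.degrees(np.arctan2(-(P[1]-P[0])[0],(P[1]-P[0])[1])).round(2),'centre',(P.mean(0)+h*ex).round(4))
E
```

```text
[[ 0.4467 -0.0718  0.024 ]
 [ 0.4356 -0.0089  0.024 ]] 0.0638 ang 9.96 centre [ 0.5022 -0.0294  0.024 ]
[[ 0.4576 -0.0586  0.1597]
 [ 0.4498 -0.0142  0.1597]] 0.0451 ang 9.96 centre [ 0.5009 -0.0279  0.1597]
```

View pics/z2.png

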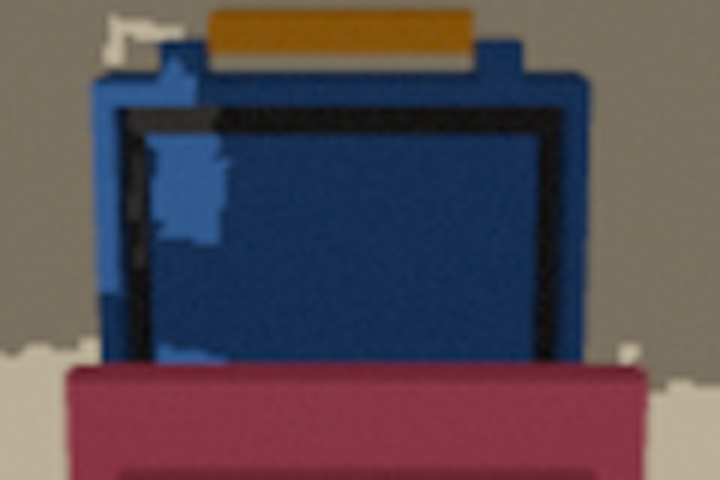

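The tray and model axes agree to about 1 mm, so I'm lowering it in with a 1 mm trim.

```bash
python3 -m inch '{"jaw":[0,0,0,0,0,0,0,0,0,0],"slide":[[0.01,-0.025,0.8],[0,0,0.8],[0,0,0.8],[0,0,0.6],[0,0,0.4],[0,0,0.16],[0,0,0.06],[0,0,0.06],[0,0,0.04],[0,0,0]],"spin":[0,0,0,0,0,0,0,0,0,0]}' 20
```

```text
t: 8.5
tcp_pos: [0.5009, -0.0294, 0.0513]
ee_rot: [0.001, -0.088, 0.996, 0.0]
force: [0.5, 0.1, 0.0]
width: 0.0257
grasp_force: 20.0
```

```bash
python3 -m inch '{"jaw":[0.45,0.45,0.45,0.45,0.3,0,0,0,0,0,0,0],"slide":[[0,0,0],[0,0,0],[0,0,0],[0,0,-0.5],[0,0,-0.5],[0,0,0],[0,0,0],[0,0,0],[0,0,0],[0,0,0.4],[0,0,0.25],[0,0,0]],"spin":[0,0,0,0,0,0,0,0,0,0,0,0]}' 20
```

```text
t: 9.7
tcp_pos: [0.4996, -0.0297, 0.0634]
ee_rot: [-0.001, -0.088, 0.996, -0.0]
force: [0.4, 0.3, 0.6]
width: 0.0002
grasp_force: 0.0
```

```bash
python3 -m inch '{"jaw":[0,0,0,0],"slide":[[0,0,0.06],[0,0,0.04],[0,0,0.04],[0,0,0.0]],"spin":[0,0,0,0]}' 20
```

```text
t: 10.1
tcp_pos: [0.5004, -0.0298, 0.0623]
ee_rot: [-0.0, -0.088, 0.996, 0.001]
force: [-11.1, 0.0, 35.8]
width: 0.0006
grasp_force: 17.9
```

```bash
python3 -m inch '{"jaw":[0,0,0,0,0,0,0],"slide":[[0,0,-0.3],[0,0,-0.8],[0,0,-0.8],[0,0,-0.8],[0,0,-0.8],[0.6,0,-0.3],[0.6,0,0]],"spin":[0,0,0,0,0,0,0]}' 20
python3 - <<'E'
from h import *
W=snap('wrist');S=snap('side');T=snap('top')
a=cv2.resize(W['color'][90:330,210:430],None,fx=2,fy=2,interpolation=2);p=proj(S,[[.53,-.03,.07]])[0].astype(int);print(p)
b=cv2.resize(S['color'][p[1]-60:p[1]+60,p[0]-45:p[0]+45],None,fx=4,fy=4,interpolation=2)
print(a.shape,b.shape);cv2.imwrite('pics/z3.png',np.hstack([a[:480],b[:480]]))
import pickle;pickle.dump((W,S,T),open('w3.pkl','wb'))
E
```

```text
t: 10.8
tcp_pos: [0.4541, -0.0382, 0.2132]
ee_rot: [0.002, -0.089, 0.996, 0.0]
force: [-1.1, 0.6, -0.9]
width: 0.0006
grasp_force: 0.0
[316 257]
(480, 440, 3) (480, 360, 3)
```

View pics/z3.png

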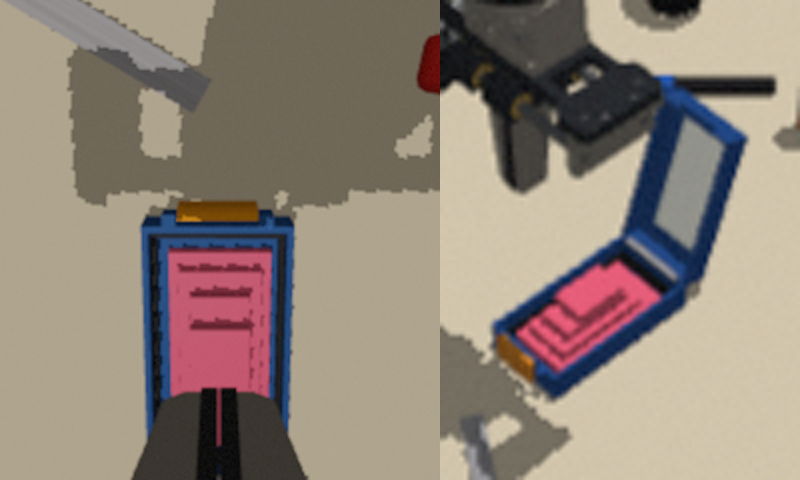

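The model sits flat inside the pocket. The lid's near outer corner is at crop (745,137), which is side pixel (347.2,231.2).

```bash
python3 - <<'E'
from h import *
import pickle;W,S,T=pickle.load(open('w3.pkl','rb'))
a=np.radians(10.1);ex=np.array([np.cos(a),np.sin(a),0]);ey=np.array([-np.sin(a),np.cos(a),0]);c=np.array([.501,-.029,0])
o,d=ray(S,[[347.2,231.2]]);d=d[0];t=(-.033-(o-c)@ey)/(d@ey);P=o+d*t;x=(P-c)@ex-.06;z=P[2]-.024
print(x,z,np.hypot(x,z),'theta',np.arctan2(z,-x)-(-np.arctan2(.02,.122)) )
# lid: along u=(-cos,sin), out n=(sin,cos)
for th in(1.7,1.8,1.9,2.0,2.1):
    u=np.array([-np.cos(th),np.sin(th)]);n=np.array([np.sin(th),np.cos(th)])
    print(th,(.122*u+.02*n).round(4),'edge115',(.115*u+.02*n).round(4))
to(tuple(c+ex*.19+np.array([0,0,.213])))
E
```

```text
0.057733389071465344 0.10650203958429519 0.12114383454923314 theta 2.2300332449437565
1.7 [0.0356 0.1184] edge115 [0.0347 0.1115]
1.8 [0.0472 0.1143] edge115 [0.0456 0.1074]
1.9 [0.0584 0.109 ] edge115 [0.0561 0.1024]
2.0 [0.069  0.1026] edge115 [0.066  0.0962]
2.1 [0.0789 0.0952] edge115 [0.0753 0.0892]
xang -169.87 units [-5.98  0.   -0.03] spin 0 n 7 per row [-0.855  0.001 -0.004] 0.0
```

```bash
python3 -m inch '{"jaw":[0,0,0,0,0,0,0,0,0,0,0,0,0,0,0,0,0,0,0],"slide":[[-0.88,0,0],[-0.88,0,0],[-0.88,0,0],[-0.88,0,0],[-0.88,0,0],[-0.9,0,0],[0,0,0.8],[0,0,0.8],[0,0,0.6],[0.4,0,0],[0.4,0,0],[0.4,0,0],[0.4,0,0],[0.4,0,0],[0.4,0,0],[0.4,0,0],[0.4,0,0],[0.4,0,0],[0.2,0,0]],"spin":[0,0,0,0,0,0,0,0,0,0,0,0,0,0,0,0,0,0,0]}' 20
python3 - <<'E'
from h import *
o=manip.get_obs();c=np.array([.501,-.029,0]);a=np.radians(10.1);print('case x',(o['tcp_pos']-c)@[np.cos(a),np.sin(a),0],(o['tcp_pos']-c)@[-np.sin(a),np.cos(a),0])
S=snap('side');cv2.imwrite('pics/s4.png',cv2.resize(S['color'][170:320,240:400],None,fx=3,fy=3))
E
```

```text
t: 12.85
tcp_pos: [0.512, -0.0274, 0.1229]
ee_rot: [-0.0, -0.089, 0.996, -0.0]
force: [-0.5, -0.1, -0.6]
width: 0.0004
grasp_force: 0.2
case x 0.011153353170222608 -0.0003745233011609214
```

View pics/s4.png

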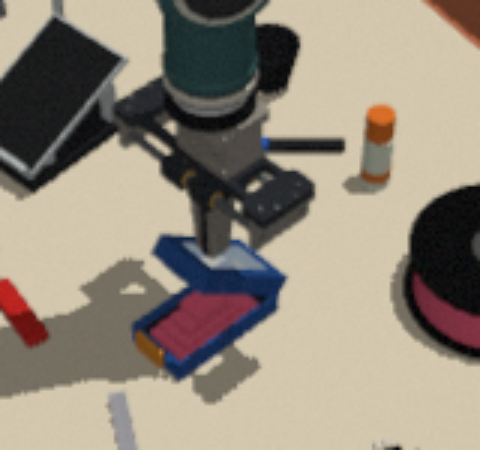

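The lid is swinging down, now about 0.7 rad open, and the case hasn't moved. I'll continue to the free edge.

```bash
python3 -m inch '{"jaw":[0,0,0,0,0,0,0,0,0],"slide":[[0.38,0,0.15],[0.38,0,0.15],[0.38,0,0.15],[0.38,0,0.15],[0,0,0.2],[0,0,0.2],[0,0,0.2],[0,0,0.04],[0,0,0]],"spin":[0,0,0,0,0,0,0,0,0]}' 20
```

```text
t: 13.8
tcp_pos: [0.4529, -0.0382, 0.0731]
ee_rot: [-0.0, -0.089, 0.996, -0.0]
force: [-1.1, 0.0, -0.3]
width: 0.0004
grasp_force: 0.0
```

```bash
python3 -m inch '{"jaw":[0,0,0],"slide":[[0,0,0.05],[0,0,0.04],[0,0,0]],"spin":[0,0,0]}' 20; python3 -m inch '{"jaw":[0,0],"slide":[[0,0,0.03],[0,0,0]],"spin":[0,0]}' 20
```

```text
t: 14.1
tcp_pos: [0.4525, -0.0381, 0.0699]
ee_rot: [0.0, -0.089, 0.996, -0.0]
force: [1.4, 0.8, 1.0]
width: 0.0006
grasp_force: 0.0
t: 14.3
tcp_pos: [0.4527, -0.0381, 0.0692]
ee_rot: [0.0, -0.089, 0.996, 0.0]
force: [-1.4, 1.1, 6.2]
width: 0.0006
grasp_force: 2.7
```

```bash
python3 -m inch '{"jaw":[0,0],"slide":[[0,0,0.03],[0,0,0]],"spin":[0,0]}' 20; python3 -m inch '{"jaw":[0.8,0.8,0.8,0.8,0.8,0.8,0.8],"slide":[[0,0,-0.3],[0,0,-0.8],[0,0,-0.8],[0.8,0,-0.8],[0.8,0,0],[0,0,0],[0,0,0]],"spin":[0,0,0,0,0,0,0]}' 20
python3 - <<'E'
from h import *
W=snap('wrist');S=snap('side')
import pickle;pickle.dump((W,S),open('w5.pkl','wb'))
p=proj(W,[[.5,-.03,.044]])[0].astype(int);print(p)
cv2.imwrite('pics/z5.png',np.hstack([W['color'][0:480,160:480],cv2.resize(S['color'][200:320,250:370],None,fx=4,fy=4,interpolation=2)]))
E
```

```text
t: 14.5
tcp_pos: [0.4527, -0.0381, 0.0687]
ee_rot: [0.0, -0.088, 0.996, 0.001]
force: [-3.5, -0.1, 16.8]
width: 0.0007
grasp_force: 8.5
t: 15.2
tcp_pos: [0.3897, -0.049, 0.1761]
ee_rot: [0.001, -0.089, 0.996, 0.001]
force: [1.6, -0.3, -0.2]
width: 0.0542
grasp_force: 0.0
[317 370]
```

View pics/z5.png

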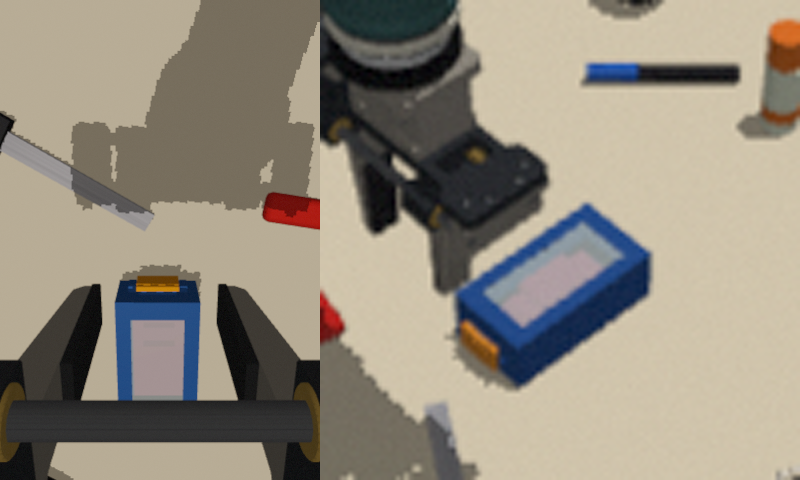

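The lid is flush and shut. Its front top corners are at wrist pixels (276,302) and (360,302). Next I'll work out the grasp near the catch end.

```bash
python3 - <<'E'
from h import *
import pickle;W,S=pickle.load(open('w5.pkl','rb'))
C=onplane(W,[[276,302],[360,302]],.044);e=C[1]-C[0];a=np.arctan2(-e[0],e[1]);ex=np.array([np.cos(a),np.sin(a),0]);print(C.round(4),np.linalg.norm(e),np.degrees(a),'centre',(C.mean(0)+.062*ex).round(4))
h=cv2.cvtColor(W['color'],cv2.COLOR_BGR2HSV);bl=cv2.inRange(h,(100,100,30),(130,255,255))
for k in(0,-1):
    q=[]
    for v in range(310,385,4):
        c=np.flatnonzero(bl[v,250:390]);q.append((250+c[k]+(k<0),v))
    P=onplane(W,q,.044);f=np.polyfit(P[:,0],P[:,1],1);print(np.degrees(np.arctan(f[0])),np.polyval(f,.5),q[0])
a=np.radians(10.1);p=np.array([.5012,-.029,0])-.042*np.array([np.cos(a),np.sin(a),0]);p[2]=.0275;print(p);to(p,190.1)
E
```

```text
[[ 0.4457 -0.072   0.044 ]
 [ 0.4345 -0.0088  0.044 ]] 0.06424353184509182 10.094704077768535 centre [ 0.5011 -0.0295  0.044 ]
9.983426564230054 -0.06297714492363858 (np.int64(276), 310)
9.91304583389703 0.0028556785596114964 (np.int64(360), 310)
[ 0.45985087 -0.0363654   0.0275    ]
xang -169.82 units [-1.76  0.01  3.71] spin 0.01 n 5 per row [-0.353  0.002  0.742] 0.002
```

```bash
python3 -m inch '{"jaw":[1,1,1,1,1,1,1,1,0,0,0,0,0,0],"slide":[[-0.6,0,0],[-0.6,0,0],[-0.56,0,0.4],[0,0,0.8],[0,0,0.8],[0,0,0.8],[0,0,0.6],[0,0,0.31],[0,0,0],[0,0,0],[0,0,0],[0,0,0],[0,0,0],[0,0,0]],"spin":[0,0,0,0,0,0,0,0,0,0,0,0,0,0]}' 12
python3 - <<'E'
import numpy as np
al=np.radians(np.arange(11.4,102,9));R=.1061;print((np.diff(-R*np.cos(al))/.04).round(2),(np.diff(R*np.sin(al))/.04).round(2))
E
```

```text
t: 16.7
tcp_pos: [0.4589, -0.0369, 0.0273]
ee_rot: [0.0, -0.089, 0.996, -0.0]
force: [1.3, 0.3, -2.8]
width: 0.0659
grasp_force: 12.0
[0.11 0.18 0.23 0.28 0.33 0.36 0.39 0.41 0.42 0.41] [ 0.4   0.38  0.35  0.3   0.26  0.2   0.14  0.08  0.02 -0.05]
```

```bash
python3 -m inch '{"jaw":[0,0,0,0,0,0,0,0],"slide":[[-0.11,0,0.0],[0,0,-0.4],[-0.18,0,-0.38],[-0.23,0,-0.35],[-0.28,0,-0.3],[-0.33,0,-0.26],[0,0,0],[0,0,0]],"spin":[0,0,0,0,0,0,0,0]}' 8
cat > lk.py <<'E'
from h import *
S=snap('side');W=snap('wrist')
h=cv2.cvtColor(S['color'],cv2.COLOR_BGR2HSV);o=manip.get_obs();p=proj(S,[o['tcp_pos']])[0].astype(int)
b=cv2.inRange(h,(100,100,30),(130,255,255));k=np.zeros_like(b);x,y=p;k[y-60:y+90,max(x-70,0):x+80]=b[y-60:y+90,max(x-70,0):x+80]
c=max(cv2.findContours(k,0,2)[0],key=cv2.contourArea);print('tcp px',p,'poly',cv2.approxPolyDP(cv2.convexHull(c),3,True)[:,0].tolist(),'area',cv2.contourArea(c))
np.save('lk.npy',S['color']);print(o['force'].round(1),o['moment'].round(2))
E
python3 lk.py
```

```text
t: 17.5
tcp_pos: [0.5024, -0.0288, 0.0942]
ee_rot: [-0.001, -0.089, 0.996, 0.0]
force: [-0.3, 0.0, -4.0]
width: 0.0661
grasp_force: 8.0
tcp px [307 255] poly [[297, 245], [305, 245], [313, 255], [312, 270], [294, 258]] area 209.5
[-0.2  0.2 -3.9] [0.04 0.18 0.  ]
```

```bash
python3 -m inch '{"jaw":[0,0],"slide":[[0,0,0.3],[0,0,0.3]],"spin":[0,0]}' 6.5;python3 -c "
from h import *;o=manip.get_obs();print(o['moment'].round(3))"
python3 -m inch '{"jaw":[0,0],"slide":[[0,0,0],[0,0,0]],"spin":[0,0]}' 5.5;python3 -c "
from h import *;o=manip.get_obs();print(o['moment'].round(3))"
```

```text
t: 17.8
tcp_pos: [0.5026, -0.029, 0.0696]
ee_rot: [-0.0, -0.088, 0.996, 0.0]
force: [-5.9, -0.8, 3.3]
width: 0.0658
grasp_force: 6.5
[-0.217  1.127  0.018]
t: 18.0
tcp_pos: [0.5026, -0.0293, 0.07]
ee_rot: [-0.001, -0.088, 0.996, -0.0]
force: [-1.2, -0.3, -4.1]
width: 0.0662
grasp_force: 5.5
[ 0.026  0.178 -0.011]
```

```bash
cat > tilt.py <<'E'
from h import *
# tilt of the held case from the orange catch: rays of both views into the vertical plane through the tool
W=snap('wrist');S=snap('side');o=manip.get_obs();R_=rot(o['ee_rot']).as_matrix();ex=-R_[:,0];ey=R_[:,1];tp=o['tcp_pos']+R_[:,2]*.006
for n,s in(('wrist',W),('side',S)):
    h=cv2.cvtColor(s['color'],cv2.COLOR_BGR2HSV);m=cv2.inRange(h,(8,150,70),(22,255,255));p=proj(s,[tp])[0]
    N,l,st,c=cv2.connectedComponentsWithStats(m)
    for i in range(1,N):
        if st[i,4]<8 or np.linalg.norm(c[i]-p)>(230 if n=='wrist' else 60): continue
        O,d=ray(s,[c[i]]);d=d[0];t=((tp-O)@ey)/(d@ey);X=O+d*t-tp
        print(n,c[i].round(0),st[i,4],'rel P fwd,up mm',((X@ex)*1000).round(1),(X[2]*1000).round(1),'angle',np.degrees(np.arctan2(X[2],-(X@ex))).round(1))
print(o['t'],tp.round(4),o['force'].round(1),o['moment'].round(2))
E
python3 tilt.py
```

```text
wrist [319. 276.] 4300 rel P fwd,up mm -342.4 801.6 angle 66.9
wrist [137. 422.] 1227 rel P fwd,up mm -81.7 149.7 angle 61.4
wrist [501. 422.] 1221 rel P fwd,up mm -82.3 150.5 angle 61.3
side [301. 265.] 74 rel P fwd,up mm -25.4 8.8 angle 19.2
18.1 [ 0.5031 -0.0292  0.0647] [-0.9  1.1 -2.5] [-0.01  0.17  0.05]
```

```bash
python3 -m inch '{"jaw":[0,0,0],"slide":[[-0.27,0,-0.31],[-0.32,0,-0.27],[0,0,0]],"spin":[0,0,0]}' 4.5; python3 tilt.py | grep -v wrist;python3 -m inch '{"jaw":[0,0],"slide":[[0,0,0],[0,0,0]],"spin":[0,0]}' 3.5; python3 tilt.py | grep -v wrist
```

```text
t: 18.4
tcp_pos: [0.5293, -0.0246, 0.0956]
ee_rot: [0.003, -0.089, 0.996, -0.0]
force: [0.3, -0.2, -2.0]
width: 0.0658
grasp_force: 4.5
side [365. 229.] 17 rel P fwd,up mm 204.8 -50.1 angle -166.2
side [308. 253.] 83 rel P fwd,up mm -21.6 14.0 angle 33.1
18.5 [ 0.5268 -0.025   0.0882] [-0.2  0.5 -2.2] [-0.1  -0.26 -0.02]
t: 18.7
tcp_pos: [0.5258, -0.0251, 0.0936]
ee_rot: [-0.0, -0.088, 0.996, 0.0]
force: [1.0, -0.2, -1.4]
width: 0.0657
grasp_force: 3.5
side [365. 229.] 17 rel P fwd,up mm 205.8 -49.6 angle -166.5
side [308. 254.] 82 rel P fwd,up mm -23.1 13.3 angle 29.8
18.8 [ 0.5258 -0.0251  0.0877] [ 0.  -0.5 -3.1] [-0.16 -0.03 -0.05]
```

```bash
cat > tilt.py <<'E'
from h import *
# catch position by triangulation (wrist+side); blue silhouette extremes in the side view cast into the tool's own side planes
W=snap('wrist');S=snap('side');o=manip.get_obs();R_=rot(o['ee_rot']).as_matrix();ex=-R_[:,0];ey=R_[:,1];tp=o['tcp_pos']+R_[:,2]*.006
def org(s,r):
    h=cv2.cvtColor(s['color'],cv2.COLOR_BGR2HSV);m=cv2.inRange(h,(8,150,70),(22,255,255));p=proj(s,[tp])[0]
    N,l,st,c=cv2.connectedComponentsWithStats(m);k=[i for i in range(1,N) if np.linalg.norm(c[i]-p)<r];return c[max(k,key=lambda i:st[i,4])]
X=tri(W,org(W,300),S,org(S,45))-tp;print('catch rel P fwd/left/up',(X@ex*1000).round(1),(X@ey*1000).round(1),(X[2]*1000).round(1))
h=cv2.cvtColor(S['color'],cv2.COLOR_BGR2HSV);b=cv2.inRange(h,(100,90,25),(130,255,255));x,y=proj(S,[tp])[0].astype(int);k=np.zeros_like(b);k[y-40:y+70,x-50:x+60]=b[y-40:y+70,x-50:x+60]
c=np.vstack([q for q in cv2.findContours(k,0,2)[0] if cv2.contourArea(q)>25])
for q in cv2.approxPolyDP(cv2.convexHull(c),2,True)[:,0]:
    O,d=ray(S,[q]);d=d[0];t=((tp-.033*ey-O)@ey)/(d@ey);V=O+d*t-tp;print('px',q,'on near side: fwd,z',(V@ex*1000).round(0),((V[2]+tp[2])*1000).round(0))
print(o['t'],tp.round(4),o['force'].round(1),'grip',round(float(o['grasp_force']),1))
E
python3 tilt.py
```

```text
catch rel P fwd/left/up -23.1 0.2 13.4
px [344 256] on near side: fwd,z 85.0 36.0
px [338 267] on near side: fwd,z 62.0 6.0
px [313 266] on near side: fwd,z -35.0 87.0
px [299 253] on near side: fwd,z -81.0 174.0
px [304 241] on near side: fwd,z -64.0 205.0
px [308 240] on near side: fwd,z -51.0 199.0
px [340 252] on near side: fwd,z 67.0 66.0
18.9 [ 0.5259 -0.025   0.0877] [-0.  -1.  -1.8] grip 3.5
```

```bash
python3 -m inch '{"jaw":[0,0,0,0,0],"slide":[[-0.17,0,-0.08],[-0.21,0,-0.1],[-0.21,0,-0.1],[0,0,0],[0,0,0]],"spin":[0,0,0,0,0]}' 3.5; python3 tilt.py
```

```text
t: 19.4
tcp_pos: [0.5505, -0.0204, 0.1055]
ee_rot: [0.001, -0.089, 0.996, 0.0]
force: [-0.1, 0.1, 0.8]
width: 0.0661
grasp_force: 3.5
catch rel P fwd/left/up -21.3 0.3 17.6
px [312 232] on near side: fwd,z -61.0 217.0
px [346 256] on near side: fwd,z 69.0 29.0
px [339 266] on near side: fwd,z 42.0 7.0
px [319 257] on near side: fwd,z -37.0 106.0
px [305 245] on near side: fwd,z -85.0 188.0
19.5 [ 0.5498 -0.0206  0.0992] [-0.4 -0.1 -0.9] grip 3.5
```

```bash
python3 -m inch '{"jaw":[0,0,0,0,0,0,0],"slide":[[-0.2,0,-0.05],[-0.2,0,-0.05],[-0.23,0,-0.02],[-0.23,0,-0.02],[-0.23,0,0.01],[-0.23,0,0.01],[0,0,0]],"spin":[0,0,0,0,0,0,0]}' 3.5; python3 tilt.py
```

```text
t: 20.2
tcp_pos: [0.6033, -0.0109, 0.1098]
ee_rot: [0.001, -0.089, 0.996, -0.0]
force: [1.0, 1.1, 1.8]
width: 0.0661
grasp_force: 3.5
catch rel P fwd/left/up 39.5 -18.5 40.0
px [328 220] on near side: fwd,z -59.0 222.0
px [341 230] on near side: fwd,z -10.0 152.0
px [347 247] on near side: fwd,z 18.0 65.0
px [348 258] on near side: fwd,z 25.0 13.0
px [339 266] on near side: fwd,z -11.0 7.0
px [323 254] on near side: fwd,z -76.0 107.0
px [319 229] on near side: fwd,z -90.0 211.0
20.3 [ 0.6022 -0.0112  0.1039] [1.2 1.1 0.3] grip 3.5
```

```bash
python3 -m inch '{"jaw":[0,0,0,0,0],"slide":[[-0.15,0,0.0],[-0.12,0,0.01],[0,0,0.03],[0,0,0.0],[0,0,0]],"spin":[0,0,0,0,0]}' 3.5; python3 tilt.py
```

```text
t: 20.8
tcp_pos: [0.6129, -0.0094, 0.1088]
ee_rot: [0.001, -0.089, 0.996, -0.0]
force: [0.1, 0.8, 1.2]
width: 0.066
grasp_force: 3.5
catch rel P fwd/left/up -12.0 0.2 29.1
px [331 219] on near side: fwd,z -59.0 219.0
px [344 229] on near side: fwd,z -9.0 149.0
px [349 258] on near side: fwd,z 18.0 10.0
px [340 266] on near side: fwd,z -18.0 4.0
px [324 255] on near side: fwd,z -83.0 100.0
px [322 227] on near side: fwd,z -91.0 212.0
20.9 [ 0.6127 -0.0095  0.1028] [0.7 0.  2.5] grip 3.5
```

```bash
python3 -m inch '{"jaw":[0.8,0.8,0.8,0.8],"slide":[[0,0,0],[0,0,0],[0,0,0],[0,0,0]],"spin":[0,0,0,0]}' 3.5; python3 tilt.py
```

```text
t: 21.3
tcp_pos: [0.612, -0.0096, 0.1082]
ee_rot: [-0.0, -0.088, 0.996, -0.0]
force: [-1.5, -0.1, 0.2]
width: 0.0735
grasp_force: 0.0
catch rel P fwd/left/up -4.0 0.2 31.0
px [334 218] on near side: fwd,z -48.0 215.0
px [345 230] on near side: fwd,z -5.0 142.0
px [349 247] on near side: fwd,z 16.0 59.0
px [349 259] on near side: fwd,z 19.0 5.0
px [340 266] on near side: fwd,z -17.0 4.0
px [324 255] on near side: fwd,z -82.0 100.0
px [324 225] on near side: fwd,z -83.0 214.0
21.4 [ 0.6122 -0.0096  0.1023] [-0.1  0.3 -0.5] grip 0.0
```

The case now stands flat on its hinge end. Before regrasping, I'll measure the deck from close above it.

```bash
python3 -m inch '{"jaw":[0.8,0.8,0.8,0.8,0.8,0.8,0.8,0.8,0.8,0.8,0.8,0.8,0.8,0.8],"slide":[[0,0,-0.8],[0,0,-0.8],[0,0,-0.8],[0,0.7,-0.6],[0.1,0.8,-0.6],[0.1,0.8,-0.6],[0.1,0.8,-0.6],[0.1,0.8,-0.4],[0.1,0.8,0],[0.1,0.8,0],[0,0.8,0],[0,0,0],[0,0,0],[0,0,0]],"spin":[0,0,0,0,0,0,0,0,0,0,0,-0.6,0,0]}' 3.5; python3 - <<'E'
from h import *
W=snap('wrist');T=snap('top');import pickle;pickle.dump((W,T),open('w6.pkl','wb'))
print(W['xyz'])
g=cv2.cvtColor(W['color'],cv2.COLOR_BGR2GRAY);hsv=cv2.cvtColor(W['color'],cv2.COLOR_BGR2HSV)
m=cv2.inRange(g,0,55)
N,l,st,c=cv2.connectedComponentsWithStats(m)
for i in np.argsort(-st[1:,4])[:5]+1: 
    q=max(cv2.findContours(np.uint8(l==i),0,2)[0],key=cv2.contourArea);print(st[i],c[i].round(0),cv2.approxPolyDP(q,5,True)[:,0].tolist())
cv2.imwrite('pics/z6.png',W['color'])
E
```

```text
t: 22.8
tcp_pos: [0.5444, 0.2334, 0.3164]
ee_rot: [0.0, -0.129, 0.992, -0.0]
force: [0.1, -0.5, 0.6]
width: 0.0735
grasp_force: 0.0
[0.46540814 0.21277884 0.4611052 ]
[    0   284   640   196 48122] [320. 410.] [[0, 377], [0, 479], [157, 479], [152, 443], [476, 441], [486, 443], [481, 479], [639, 479], [635, 374], [618, 361], [501, 361], [492, 400], [447, 400], [450, 363], [406, 284], [399, 285], [397, 323], [425, 401], [213, 401], [241, 323], [238, 284], [229, 287], [188, 363], [191, 399], [146, 400], [137, 361], [20, 361]]
[  326   104   106   144 14677] [377. 176.] [[326, 104], [327, 246], [431, 246], [425, 104]]
[   0  176  134   72 3811] [ 89. 205.] [[133, 215], [126, 180], [77, 176], [0, 193], [67, 200], [73, 247]]
[ 242  324   56   61 2552] [271. 356.] [[268, 324], [242, 361], [254, 380], [277, 384], [293, 374], [297, 358], [288, 330]]
[ 436  259   68   62 2533] [470. 289.] [[477, 259], [436, 279], [460, 320], [503, 300], [492, 272]]
```

View pics/z6.png

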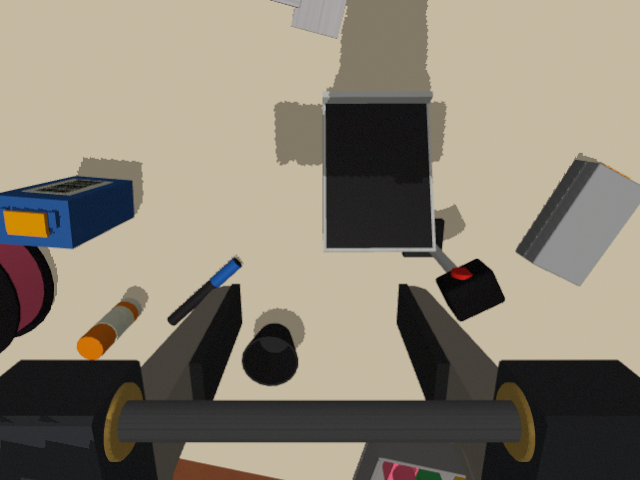

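The deck is clear: its dark face has corners (326,104), (425,104), (431,246) and (327,246), and the high edge runs from (323,251) to (435,250). The reader head is at (470,289), and the case is standing at the left.

```bash
python3 - <<'E'
from h import *
import pickle;W,T=pickle.load(open('w6.pkl','rb'))
g=cv2.cvtColor(W['color'],cv2.COLOR_BGR2GRAY)
print('cols@150',g[150,316:334].tolist(),g[150,420:440].tolist());print('rows@378',g[88:112,378].tolist(),g[240:258,378].tolist())
H=onplane(W,[[323,251],[435,250.5]],.0938);L=onplane(W,[[325.5,103.5],[429,103.5]],.0292);HI=onplane(W,[[327,246.5],[431.5,246.5]],.0925)
for n,P in(('high',H),('lip',L),('hi in',HI)):
    e=P[1]-P[0];print(n,P.round(4).tolist(),np.linalg.norm(e).round(4),np.degrees(np.arctan2(-e[0],e[1])).round(2),P.mean(0).round(4))
m=H.mean(0)-L.mean(0);print(np.degrees(np.arctan2(m[1],m[0])),np.linalg.norm(m[:2]),'expect',.153*np.cos(np.radians(25)))
print('head',onplane(W,[[436,279],[477,259],[503,300],[460,320]],.152).round(3).tolist())
E
```

```text
cols@150 [122, 122, 122, 121, 122, 122, 107, 111, 120, 91, 33, 19, 18, 16, 23, 20, 22, 18] [19, 23, 21, 14, 18, 17, 18, 23, 78, 112, 119, 121, 122, 121, 121, 121, 121, 122, 121, 122]
rows@378 [121, 121, 122, 121, 120, 119, 120, 119, 112, 92, 85, 86, 87, 86, 81, 60, 21, 21, 20, 16, 21, 17, 17, 22] [36, 36, 35, 33, 35, 33, 34, 84, 146, 174, 171, 169, 180, 186, 186, 186, 186, 186]
high [[0.5818, 0.2475, 0.0938], [0.5535, 0.3529, 0.0938]] 0.1092 15.02 [0.5677 0.3002 0.0938]
lip [[0.4471, 0.2149, 0.0292], [0.4199, 0.318, 0.0292]] 0.1066 14.78 [0.4335 0.2665 0.0292]
hi in [[0.5768, 0.2502, 0.0925], [0.5508, 0.3488, 0.0925]] 0.1019 14.75 [0.5638 0.2995 0.0925]
14.120521678620051 0.13833527646538452 expect 0.13866509141660743
head [[0.563, 0.34, 0.152], [0.538, 0.367, 0.152], [0.567, 0.402, 0.152], [0.594, 0.373, 0.152]]
```

```bash
python3 -m inch '{"jaw":[1,1],"slide":[[0,0,0],[0,0,0]],"spin":[0.59,0]}' 25; python3 - <<'E'
from h import *
to((.6031,-.0112,.108),190.1)
E
```

```text
t: 23.1
tcp_pos: [0.5445, 0.2334, 0.3165]
ee_rot: [0.0, -0.088, 0.996, -0.0]
force: [-0.4, 0.1, 0.5]
width: 0.0873
grasp_force: 0.0
xang -169.92 units [-0.37 -6.28  5.21] spin -0.0 n 10 per row [-0.037 -0.628  0.521] -0.0
```

```bash
python3 -m inch '{"jaw":[1,1,1,1,1,1,1,1,1,1,1,1,1],"slide":[[-0.05,-0.8,0],[-0.05,-0.8,0],[-0.05,-0.8,0],[-0.05,-0.8,0],[-0.05,-0.8,0],[-0.05,-0.8,0],[-0.05,-0.8,0],[-0.02,-0.68,0],[0,0,0.8],[0,0,0.8],[0,0,0.8],[0,0,0],[0,0,0]],"spin":[0,0,0,0,0,0,0,0,0,0,0,0,0]}' 25; python3 - <<'E'
from h import *
to((.6031,-.0112,.108),190.1)
W=snap('wrist');h=cv2.cvtColor(W['color'],cv2.COLOR_BGR2HSV);m=cv2.inRange(h,(8,150,70),(22,255,255));N,l,st,c=cv2.connectedComponentsWithStats(m)
for i in range(1,N):
    if st[i,4]>100: print(st[i],c[i],onplane(W,c[i],.133).round(4))
E
```

```text
t: 24.4
tcp_pos: [0.6036, -0.0108, 0.2209]
ee_rot: [-0.0, -0.089, 0.996, -0.0]
force: [0.3, 0.1, -0.0]
width: 0.0918
grasp_force: 0.0
xang -169.77 units [ 0.01 -0.01  2.82] spin 0.02 n 4 per row [ 0.003 -0.002  0.706] 0.004
[ 292  253   55   32 1719] [318.70389761 268.38452589] [[ 0.6101 -0.0096  0.133 ]]
[326 346  28  16 171] [339.19883041 351.46783626] [[0.6661 0.0144 0.133 ]]
[328 381  31  19 497] [342.70422535 391.10261569] [[0.6964 0.0228 0.133 ]]
[  55  383   47   79 1605] [ 72.52647975 422.6305296 ] [[ 0.7568 -0.1616  0.133 ]]
[ 537  383   47   79 1582] [565.35018963 422.73767383] [[0.6946 0.1843 0.133 ]]
```

```bash
python3 -m inch '{"jaw":[1,1,1,1,0,0,0,0,0,0],"slide":[[0,0,0.8],[0,0,0.8],[0,0,0.8],[0,0,0.42],[0,0,0],[0,0,0],[0,0,0],[0,0,0],[0,0,0],[0,0,0]],"spin":[0,0,0,0,0,0,0,0,0,0]}' 25; python3 -m inch '{"jaw":[0,0,0,0,0,0],"slide":[[0,0,-0.2],[0,0,-0.5],[0,0,-0.8],[0,0,-0.8],[0,0,-0.8],[0,0,0]],"spin":[0,0,0,0,0,0]}' 25;python3 tilt.py
```

```text
t: 25.45
tcp_pos: [0.6048, -0.0104, 0.1094]
ee_rot: [0.002, -0.089, 0.996, 0.0]
force: [-0.9, -0.6, 7.1]
width: 0.0659
grasp_force: 25.0
t: 26.05
tcp_pos: [0.6055, -0.0106, 0.2358]
ee_rot: [0.004, -0.089, 0.996, 0.0]
force: [0.9, -0.5, -3.5]
width: 0.0656
grasp_force: 25.0
catch rel P fwd/left/up 121.6 -1.8 -116.0
px [334 184] on near side: fwd,z -42.0 328.0
px [352 212] on near side: fwd,z 29.0 191.0
px [351 228] on near side: fwd,z 30.0 131.0
px [340 236] on near side: fwd,z -13.0 130.0
px [317 219] on near side: fwd,z -97.0 249.0
px [324 191] on near side: fwd,z -74.0 326.0
26.15 [ 0.6029 -0.0099  0.2253] [-0.4 -0.2 -4.4] grip 25.0
```

```bash
cat > plan.py <<'E'
from h import *
import sys
a,b=.103,.0315;f0=np.array([.4335,.2655,.0292]);hd=np.radians(14.8);ex=np.array([np.cos(hd),np.sin(hd),0])
def tcp(d,phi,up=0):
    p=np.radians(phi);h=d*.9063+a*np.sin(p)-b*np.cos(p);z=d*.4226+a*np.cos(p)+b*np.sin(p)+.006+up
    return f0+h*ex+[0,0,z]
if __name__=='__main__':
    to(tcp(.030,0,.05),194.8)
    pts=[(.03,0,.05),(.03,0,.006),(.03,0,0),(.03,5,0),(.03,10,0),(.028,15,0),(.026,20,0),(.022,25,0),(.018,30,0),(.014,35,0),(.011,40,0),(.008,45,0),(.006,50,0),(.004,55,0),(.003,60,0),(.002,65,0)]
    P=[tcp(*q) for q in pts]
    for q,A,B in zip(pts[1:],P,P[1:]): print(q,'tcp',B.round(4),'slide x,z',(-(B-A)@ex/.04).round(3),(-(B-A)[2]/.04).round(3))
E
python3 plan.py
```

```text
xang -169.74 units [3.05 7.52 0.77] spin -0.57 n 10 per row [0.305 0.752 0.077] -0.057
(0.03, 0, 0.006) tcp [0.4293 0.2644 0.1569] slide x,z 0.0 1.1
(0.03, 0, 0) tcp [0.4293 0.2644 0.1509] slide x,z 0.0 0.15
(0.03, 5, 0) tcp [0.4381 0.2667 0.1532] slide x,z -0.227 -0.059
(0.03, 10, 0) tcp [0.4471 0.2691 0.1548] slide x,z -0.232 -0.039
(0.028, 15, 0) tcp [0.4544 0.271  0.1547] slide x,z -0.189 0.003
(0.026, 20, 0) tcp [0.4617 0.273  0.1537] slide x,z -0.19 0.023
(0.022, 25, 0) tcp [0.4673 0.2744 0.1512] slide x,z -0.143 0.065
(0.018, 30, 0) tcp [0.4727 0.2759 0.1478] slide x,z -0.14 0.085
(0.014, 35, 0) tcp [0.4779 0.2772 0.1436] slide x,z -0.136 0.105
(0.011, 40, 0) tcp [0.4838 0.2788 0.139 ] slide x,z -0.152 0.114
(0.008, 45, 0) tcp [0.4894 0.2803 0.1337] slide x,z -0.144 0.133
(0.006, 50, 0) tcp [0.4955 0.2819 0.1281] slide x,z -0.157 0.14
(0.004, 55, 0) tcp [0.5011 0.2834 0.1218] slide x,z -0.146 0.158
(0.003, 60, 0) tcp [0.5071 0.285  0.1152] slide x,z -0.156 0.163
(0.002, 65, 0) tcp [0.5126 0.2864 0.1081] slide x,z -0.142 0.178
```

```bash
python3 -m inch '{"jaw":[0,0,0,0,0,0,0,0,0,0,0,0,0,0,0],"slide":[[0.12,0.3,0],[0.24,0.6,0],[0.29,0.7,0],[0.29,0.7,0],[0.29,0.7,0],[0.29,0.7,0],[0.29,0.7,0],[0.29,0.7,0],[0.29,0.7,0],[0.29,0.7,0],[0.24,0.6,0],[0.13,0.42,0],[0,0,0],[0,0,0],[0,0,0]],"spin":[0,0,0,0,0,0,0,0,0,0,0,0,-0.57,0,0]}' 25;python3 plan.py|head -1; python3 tilt.py
```

```text
t: 27.65
tcp_pos: [0.429, 0.2636, 0.2305]
ee_rot: [-0.001, -0.128, 0.992, -0.001]
force: [0.8, -0.8, -3.5]
width: 0.0659
grasp_force: 25.0
xang -165.3 units [-0.01  0.02  0.74] spin -0.01 n 1 per row [-0.015  0.017  0.741] -0.013
catch rel P fwd/left/up 2.7 0.5 28.0
px [222 157] on near side: fwd,z -39.0 305.0
px [244 167] on near side: fwd,z 27.0 234.0
px [249 196] on near side: fwd,z 31.0 125.0
px [238 204] on near side: fwd,z -12.0 122.0
px [223 192] on near side: fwd,z -55.0 195.0
px [217 163] on near side: fwd,z -57.0 296.0
27.75 [0.4296 0.2635 0.225 ] [ 0.8 -0.2 -3. ] grip 25.0
```

```bash
python3 -m inch '{"jaw":[0,0,0,0,0,0],"slide":[[0,0.02,0.6],[0,0,0.6],[0,0,0.4],[0,0,0.24],[0,0,0],[0,0,0]],"spin":[0,0,0,0,0,0]}' 15;python3 -m inch '{"jaw":[0,0,0,0],"slide":[[0,0,0.08],[0,0,0.07],[0,0,0.03],[0,0,0]],"spin":[0,0,0,0]}' 8
```

```text
t: 28.35
tcp_pos: [0.4302, 0.2648, 0.1584]
ee_rot: [0.0, -0.128, 0.992, 0.0]
force: [0.8, 0.6, -4.7]
width: 0.0659
grasp_force: 15.0
t: 28.75
tcp_pos: [0.4299, 0.265, 0.1511]
ee_rot: [0.0, -0.129, 0.992, 0.0]
force: [-0.5, 0.2, -2.2]
width: 0.0656
grasp_force: 8.0
```

```bash
python3 -m inch '{"jaw":[0,0,0,0,0],"slide":[[-0.22,0,-0.02],[-0.23,0,-0.03],[-0.19,0,0],[-0.19,0,0.02],[0,0,0]],"spin":[0,0,0,0,0]}' 7;python3 tilt.py
```

```text
t: 29.25
tcp_pos: [0.4638, 0.2739, 0.1523]
ee_rot: [0.001, -0.128, 0.992, 0.0]
force: [1.6, 0.5, -1.1]
width: 0.0657
grasp_force: 7.0
catch rel P fwd/left/up -97.8 -1.1 130.6
px [234 173] on near side: fwd,z -42.0 233.0
px [245 180] on near side: fwd,z -8.0 188.0
px [254 195] on near side: fwd,z 17.0 115.0
px [252 215] on near side: fwd,z 0.0 45.0
px [243 220] on near side: fwd,z -36.0 50.0
px [227 211] on near side: fwd,z -86.0 122.0
px [230 178] on near side: fwd,z -58.0 225.0
29.35 [0.4619 0.2732 0.1455] [-0.9  0.4 -4.5] grip 7.0
```

```bash
python3 -m inch '{"jaw":[0,0,0,0],"slide":[[-0.05,0,0.06],[-0.14,0,0.07],[-0.14,0,0.085],[0,0,0]],"spin":[0,0,0,0]}' 5.5;python3 tilt.py
```

```text
t: 29.75
tcp_pos: [0.4759, 0.2769, 0.1437]
ee_rot: [0.001, -0.129, 0.992, 0.0]
force: [-0.7, -0.2, -3.1]
width: 0.0658
grasp_force: 5.5
catch rel P fwd/left/up -110.1 -2.0 143.1
px [235 172] on near side: fwd,z -51.0 234.0
px [243 174] on near side: fwd,z -25.0 212.0
px [248 179] on near side: fwd,z -10.0 185.0
px [257 196] on near side: fwd,z 16.0 104.0
px [251 217] on near side: fwd,z -17.0 40.0
px [248 219] on near side: fwd,z -29.0 40.0
px [239 219] on near side: fwd,z -62.0 64.0
px [226 210] on near side: fwd,z -102.0 127.0
29.85 [0.4739 0.2765 0.1368] [-0.9 -0.1 -2.4] grip 5.5
```

```bash
python3 -m inch '{"jaw":[0,0,0,0,0],"slide":[[-0.1,0,0.04],[-0.15,0,0.1],[-0.15,0,0.13],[-0.15,0,0.14],[0,0,0]],"spin":[0,0,0,0,0]}' 5.5;python3 tilt.py
```

```text
t: 30.35
tcp_pos: [0.4959, 0.2822, 0.1257]
ee_rot: [-0.001, -0.129, 0.992, -0.001]
force: [-0.6, 0.0, -3.6]
width: 0.0661
grasp_force: 5.5
catch rel P fwd/left/up 3.2 -43.4 83.6
px [243 172] on near side: fwd,z -46.0 219.0
px [249 173] on near side: fwd,z -25.0 203.0
px [255 180] on near side: fwd,z -7.0 166.0
px [259 198] on near side: fwd,z 0.0 92.0
px [248 220] on near side: fwd,z -52.0 37.0
px [239 218] on near side: fwd,z -83.0 68.0
px [226 208] on near side: fwd,z -122.0 134.0
30.45 [0.4951 0.2818 0.1198] [ 0.1  0.  -2.5] grip 5.5
```

```bash
python3 -m inch '{"jaw":[0,0,0,0,0],"slide":[[-0.15,0,0.12],[-0.15,0,0.15],[-0.13,0,0.16],[0,0,0],[0,0,0]],"spin":[0,0,0,0,0]}' 5.5;python3 tilt.py
```

```text
t: 30.95
tcp_pos: [0.5121, 0.2865, 0.1091]
ee_rot: [-0.001, -0.129, 0.992, -0.0]
force: [-0.2, 0.2, -2.6]
width: 0.066
grasp_force: 5.5
catch rel P fwd/left/up 3.1 -44.0 82.7
px [249 173] on near side: fwd,z -43.0 203.0
px [259 181] on near side: fwd,z -10.0 153.0
px [263 200] on near side: fwd,z -2.0 73.0
px [247 221] on near side: fwd,z -74.0 35.0
px [227 205] on near side: fwd,z -135.0 142.0
31.05 [0.5121 0.2866 0.1035] [-0.   0.1 -2.7] grip 5.5
```

```bash
python3 -m inch '{"jaw":[0,0,0],"slide":[[0.0,0,0.06],[0.0,0,0.04],[0,0,0]],"spin":[0,0,0]}' 5;python3 -m inch '{"jaw":[0,0,0],"slide":[[0.02,0,0.04],[0.03,0,0.02],[0,0,0]],"spin":[0,0,0]}' 5; python3 tilt.py
```

```text
t: 31.35
tcp_pos: [0.5124, 0.2869, 0.1058]
ee_rot: [0.0, -0.129, 0.992, 0.0]
force: [-1.0, 1.7, -2.1]
width: 0.0663
grasp_force: 5.0
t: 31.65
tcp_pos: [0.5102, 0.2862, 0.1032]
ee_rot: [-0.0, -0.129, 0.992, -0.0]
force: [-0.0, 0.2, -1.2]
width: 0.0661
grasp_force: 5.0
catch rel P fwd/left/up 2.8 -43.8 83.0
px [250 176] on near side: fwd,z -39.0 190.0
px [259 183] on near side: fwd,z -9.0 146.0
px [262 202] on near side: fwd,z -5.0 68.0
px [246 222] on near side: fwd,z -76.0 34.0
px [226 207] on near side: fwd,z -137.0 138.0
31.75 [0.5102 0.2862 0.0972] [ 0.2  0.4 -1.8] grip 5.0
```

```bash
python3 -m inch '{"jaw":[0,0,0],"slide":[[0.02,0,0.03],[0.0,0,0.03],[0,0,0]],"spin":[0,0,0]}' 5;python3 -m inch '{"jaw":[0,0,0],"slide":[[0.02,0,0.02],[0.02,0,0.01],[0,0,0]],"spin":[0,0,0]}' 5; python3 tilt.py
```

```text
t: 32.05
tcp_pos: [0.5097, 0.286, 0.1009]
ee_rot: [-0.0, -0.129, 0.992, -0.0]
force: [0.2, -0.1, -1.7]
width: 0.0661
grasp_force: 5.0
t: 32.35
tcp_pos: [0.5093, 0.2859, 0.1003]
ee_rot: [0.001, -0.129, 0.992, 0.0]
force: [3.3, 0.9, 1.0]
width: 0.0662
grasp_force: 5.0
catch rel P fwd/left/up 177.6 158.6 -122.0
px [250 176] on near side: fwd,z -37.0 190.0
px [259 184] on near side: fwd,z -8.0 142.0
px [261 204] on near side: fwd,z -9.0 63.0
px [246 222] on near side: fwd,z -75.0 34.0
px [226 207] on near side: fwd,z -136.0 137.0
32.45 [0.5093 0.286  0.0943] [2.7 1.4 0.4] grip 5.0
```

```bash
python3 -m inch '{"jaw":[0.76,0.78,0.82,0.85,0.85,0.85],"slide":[[0,0,0],[0,0,0],[0,0,0],[0,0,0],[0,0,0],[0,0,0]],"spin":[0,0,0,0,0,0]}' 5; python3 tilt.py;python3 -m inch '{"jaw":[0.95,0.95,0.95,0.95,0.95,0.95,0.95,0.95],"slide":[[0,0,-0.3],[0,0,-0.8],[0,0,-0.8],[0,0,-0.8],[0,0,-0.8],[0,0,-0.8],[0,0,0],[0,0,0]],"spin":[0,0,0,0,0,0,0,0]}'; python3 - <<'E'
from h import *
import pickle
W=snap('wrist');S=snap('side');T=snap('top');pickle.dump((W,S,T),open('w8.pkl','wb'));print(W['xyz'])
for n,s in(('w',W),('s',S),('t',T)):
    h=cv2.cvtColor(s['color'],cv2.COLOR_BGR2HSV);b=cv2.inRange(h,(100,100,30),(130,255,255));p=proj(s,[[.49,.28,.09]])[0];k=np.zeros_like(b);r=170 if n=='w' else 45;x,y=p.astype(int);y0=max(y-r,0);x0=max(x-r,0);k[y0:y+r,x0:x+r]=b[y0:y+r,x0:x+r]
    c=max(cv2.findContours(k,0,2)[0],key=cv2.contourArea);print(n,p,cv2.contourArea(c),cv2.approxPolyDP(cv2.convexHull(c),2,True)[:,0].tolist())
E
```

```text
t: 33.05
tcp_pos: [0.5081, 0.2856, 0.0998]
ee_rot: [-0.0, -0.129, 0.992, -0.0]
force: [-0.1, 0.6, 0.7]
width: 0.0778
grasp_force: 0.0
catch rel P fwd/left/up 242.9 233.3 -197.7
px [252 177] on near side: fwd,z -30.0 183.0
px [260 185] on near side: fwd,z -4.0 137.0
px [262 204] on near side: fwd,z -4.0 61.0
px [246 222] on near side: fwd,z -74.0 34.0
px [226 207] on near side: fwd,z -135.0 138.0
px [244 183] on near side: fwd,z -61.0 180.0
33.15 [0.5082 0.2856 0.0938] [-0.3  0.2  0.2] grip 0.0
t: 33.95
tcp_pos: [0.5084, 0.2857, 0.2729]
ee_rot: [0.001, -0.129, 0.992, 0.001]
force: [-0.7, 0.2, -0.6]
width: 0.0874
grasp_force: 0.0
[0.42917623 0.26472815 0.41748331]
w [317.45783374 198.56812848] 12574.0 [[357, 103], [361, 251], [347, 260], [291, 260], [282, 256], [277, 251], [280, 103]]
s [250.35636589 194.5513627 ] 1003.5 [[251, 177], [265, 185], [270, 193], [246, 222], [226, 207]]
t [213.66757688 263.57609047] 1198.0 [[224, 248], [235, 283], [234, 290], [211, 295], [196, 253]]
```

```bash
python3 - <<'E'
from h import *
import pickle
W,S,T=pickle.load(open('w8.pkl','rb'))
f0=np.array([.4335,.2655,.0292]);hd=np.radians(14.8);c,s=np.cos(np.radians(25)),np.sin(np.radians(25))
u=np.array([np.cos(hd)*c,np.sin(hd)*c,s]);v=np.array([-np.sin(hd),np.cos(hd),0]);n=np.cross(u,v)
def on(sn,px,k):
    o,d=ray(sn,px);t=((f0+k*n-o)@n)/(d@n);P=o+d*t[:,None]-f0;return np.c_[P@u,P@v].round(4)*1000
print('label face',on(W,[[280,103],[357.5,103],[361,251],[277.5,251]],.044).tolist())
h=cv2.cvtColor(W['color'],cv2.COLOR_BGR2HSV);b=cv2.inRange(h,(100,100,30),(130,255,255))
L=[];R_=[]
for y in range(110,250,5):
    q=np.flatnonzero(b[y,250:400]);L.append((250+q[0],y));R_.append((251+q[-1],y))
for q in(L,R_): P=on(W,q,.044);f=np.polyfit(P[:,0],P[:,1],1);print('edge yaw deg',np.degrees(np.arctan(f[0])).round(2),'lat',f[1].round(1))
# triangulated top corners -> slope
for name,w,sd in(('lowR',(280,103),(226,207)),):
    pass
X=W['color'];wh=cv2.inRange(h,(0,0,150),(179,50,255));wh[:, :250]=0;wh[:,400:]=0;wh[:100]=0;wh[260:]=0
q=max(cv2.findContours(wh,0,2)[0],key=cv2.contourArea);print('white label area',cv2.contourArea(q),cv2.boundingRect(q))
P=[tri(W,a,S,b) for a,b in(((278,251),(265,184.5)),((357.5,103),(226,207)))]
print('high -y?',[((p-f0)@u,(p-f0)@v,(p-f0)@n) for p in P])
# side view: visible lines
print(proj(S,[f0+x*u+y*v+z*n for x,y,z in((0,-.033,0),(0,-.033,.044),(.124,-.033,0),(.124,-.033,.044),(0,.033,.044),(.124,.033,.044))]).round(1).tolist())
E
```

```text
label face [[0.6, -31.4], [0.7, 32.9], [124.3, 33.8], [124.2, -31.8]]
edge yaw deg -0.06 lat -32.2
edge yaw deg 0.43 lat 34.0
white label area 1607.0 (375, 169, 25, 91)
high -y? [(np.float64(0.12516785038164313), np.float64(-0.0313005908094364), np.float64(0.04731841716611613)), (np.float64(0.0018828768240934865), np.float64(0.03190360215477002), np.float64(0.04365035747640944))]
[[245.4, 223.7], [239.3, 217.4], [270.7, 192.7], [265.4, 185.7], [224.8, 207.3], [250.6, 176.3]]
```

```bash
python3 -c "
from rig import manip
print(manip.job_done())"
```

```text
the job is handed in; nothing more can be done
None
```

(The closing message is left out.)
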